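# Unsnap the refill chute and shut the pod dispenser

## Robot

A 6-joint arm with a two-finger parallel gripper is mounted at the origin on the work surface. World frame = base frame: x ahead of the robot, y to its left, z up, the work surface at z = 0. Lengths are in m, angles in rad, forces in N, time in s.
With the tool pointing down it reaches from about 0.25 to 0.725 m from the base axis. Payload 4 kg.
Tool frame: the origin (TCP) lies on the centre line of the jaws, within the pads' length; the fingertips stand 11 mm ahead of it and the grasp point (between the pads) lies 8 mm behind it; z points along the fingers, y is the line along which they close (so a half turn about z gives the same grasp; the last joint's range is limited). The gripper opens to 85 mm and grips with 20 to 120 N. Pads are 22 mm wide; open, the fingers measure 114 mm over their backs; the gripper's body (76 mm by 85 mm) begins 54 mm behind the grasp point. The pads swing forward as they close: fully open they stand 13 mm farther back than shut.
Start: joints at [1.11, 0.241, 0.005, 1.335, 0, 1.571], TCP at [0.222, 0.448, 0.242] pointing down, gripper open.
Joint ranges: [-2.72, 2.72], [-1.05, 1.87], [-1.09, 1.28], [-1.99, 2.15], [-1.42, 1.44], [-3.14, 3.14]. Speed limits (rad/s): [2.79, 2.79, 3.14, 3.14, 3.14, 3.14].

## Interface

Orientations are given as a rotation vector (axis times angle).
In Python, from plant import robot gives the robot as it stands.
- The arm moves only by the tool drive_tool, never from a script. Its argument "moves" is a list that holds one entry, the list of rows, each a list of 7 numbers: the shift along the tool's x, y, z scaled (see below), then the turn, a rotation vector about the tool's x, y, z scaled (see below), then the opening, from -1 (shut) to 1 (fully open). In form: [[[dx, dy, dz, ax, ay, az, claw], ...]]. A call has 1 to 8 rows; each row is the pose to reach, as a shift and turn from the pose commanded when the call began, along the tool's axes at that moment, turning the shorter way round; what a row does not reach only later rows make up. The controller multiplies each number of a shift by 150 mm and each number of a turn by 180 degrees. A row lasts 1/12 s, in which the tool goes at most 41.7 mm and 7.16 degrees, less where a joint would pass 70% of its speed; a pose out of reach is approached as far as the arm can. A call with a number of a shift or a turn outside -1 to 1 is refused whole. A call with a gripper value outside its range is refused whole. The fingers move at their own pace and stop on an object; "force" is the grip in N (left out, the last holds). Time passes only in rows, so rows that repeat a pose let the fingers close. It gives the time, the measured TCP pose, the force, the opening and the grip force at its end, in the units of the state.
- robot.state(): the state, without advancing time (a new reading comes with each control period).
- robot.snapshot(name): name is "side" or "top" or "wrist"; returns the picture (400x640x3 uint8, red, green, blue); there is no depth.
- robot.get_calibration(name): a dict with "vertical_fov" (degrees; the focal length in pixels is half the picture's height over the tangent of half this angle, whatever the lens; pixels are square), "cx", "cy" (the principal point, pixels), "k1" (the pictures are not rectified: a ray, as slopes to the right and down, at radius r is drawn at 1 + k1 r^2 times it, then the intrinsics apply), "R" (3x3) and "t" (3): a world point X has camera coordinates R X + t; the wrist camera has in their place "hand_eye" (4x4, takes a point from camera to tool coordinates, whose origin is the TCP and whose axes are the flange's). Camera axes: x right, y down, z forward; pixel columns grow to the right and rows downward; lengths in m; the calibration is good to about 2 mm. A picture is of the moment at which its call begins: read the wrist's pose just before it. get_calibration takes no time and is no camera call.
- robot.finish_job(): hands the job in; it is judged then, once.
Trained networks look in the newest picture that a camera, given by its name, has taken for a name from the list of things; names that differ only in an ending like _2 or _b are one class to them, and where a whole thing is asked for, a point or a joint stands for the part that bears it (a point fixed in the world has none). Each returns a list of dicts, best first, with "p" (0 to 1); they miss things now and then, are a little off and sometimes report something else, mostly with a low value. They report only what shows in the picture. A call takes as long as a camera call.
- robot.trace(camera, name): "mask" (400x640 bool, what is visible of it) and "at" ([column, row] in pixels, amid what is visible of it).
The state is a dict: "time_s": time; "joint_positions": joint angles; "joint_vel": joint speeds; "tau": joint torques, N m; "tool_pos": TCP position; "eef_rot": TCP orientation; "wrist_force": force on the tool from outside, world axes, zero at the start; "moment": the same for the moment, N m; "finger_gap": opening from 0.0 (shut) to 1.0 (fully open); "finger_force": force on a finger pad.
Only numpy, scipy, OpenCV 4.12 (cv2) and the standard library are available. Lean on these libraries where they do the work, as an engineer would, in place of code of your own. Each camera call takes 0.05 s, during which the arm holds its last target. There are 200 camera calls.

## Task

The pod dispenser has been refilled: unsnap the orange refill chute by sliding it along its slot towards the end that is open (feel which end gives; the other is blocked), lift it out and stand it upright in the steel drying tray beside the cup. Then push the blue sliding cover over the slot until it clicks fully home. Set the chute down rather than dropping it, keep the force on the thin cover under 35 N, and leave the other things on the counter where they are.

Things in the scene. Friction and masses are not known exactly. Their poses are not given: they have to be found in the camera images.
- chute: Orange refill chute, 0.16 kg. Origin: centre of its foot's underside; z runs up it; axes start as the deck's. Foot (z 0-40 mm, 44 x 44 mm) sits mid-slot, its tabs hooked under lips, held by a two-sided snap. Slid 8 to 11 mm along its y towards the slot's open end (about 15 N) it unhooks and lifts out along z. Above: flange 60 x 76 mm, z 40-44; hopper 60 x 60 mm, z 44-62.
- chute_grip (a point): Centre of the chute's black grip bar over the hopper's mouth, 89 mm above the foot's underside; axes as the chute. Bar 60 mm along x, 14 mm along y, 18 mm high, on two 6 mm posts at x = -27 and +27 mm (48 mm free between them, 18 mm free between bar and hopper).
- deck: Sloping top of the fixed white pod dispenser, 150 mm along x, y from -138 to +122 mm. Origin: on its top face, 112 mm above the counter. z: the deck's normal, leaning 25 degrees from vertical towards the dispenser's front (robot side); x runs up the slope. Grey rails 12 mm high run along y at x = -58 and +58 mm; a 10 mm high bar at y = -133 mm ends them.
- slot (a point): Centre of the mouth of the slot, level with the deck's face, at deck y = -75 mm; axes as the deck. Slot 46 mm along x, 66 mm along y, 48 mm deep; the chute's foot is in its middle. A stop hidden under the flange closes one end (+y or -y, different each time, not visible): there the foot meets solid resistance after 1 mm; towards the open end it snaps free and moves up to 11 mm.
- cover (a joint): Travel of the blue flat cover (100 mm along x, 90 mm along y, 4 mm thick, 3 to 7 mm above the deck) along the deck's -y: 0 m = parked at the +y end, 0.145 m = fully home over the slot. Some friction; about 6 mm before home a sprung click must be pushed over (about 10 N in all). The chute in the slot blocks it.
- ridge (a point): Centre of the push ridge in the middle of the cover: 12 mm thick along deck y, 60 mm long along deck x, 24 mm high (7 to 31 mm above the deck; this point at 19 mm). Axes as the deck. Push on its +y face with shut fingers; a hard pinch overloads the cover.
- tray_in (a point): Centre of the inner floor of the steel drying tray (fixed, outside 160 x 230 x 22 mm, walls 4 mm; inner floor 152 mm along x, 222 mm along y). The cup stands in its +y half; the -y half is free.
- cup: Bystander, leave alone: white ceramic cup, 60 mm wide, 62 mm high, standing in one half of the drying tray. Origin: middle of its underside.
- sauce: Bystander, leave alone: yellow bottle with red cap, 56 mm wide, 160 mm high. Origin: middle of its underside.
- jar: Bystander, leave alone: amber jar with steel lid, 76 mm wide, 100 mm high. Origin: middle of its underside.
- mug: Bystander, leave alone: blue mug, 80 mm wide, 90 mm high. Origin: middle of its underside.
- bowl: Bystander, leave alone: green bowl, 120 mm wide, 50 mm high. Origin: middle of its underside.
- spatula: Bystander, leave alone: spatula lying on the counter. Origin: on its underside.
- brush: Bystander, leave alone: brush lying on the counter. Origin: on its underside.

How it is judged:
By the outcome, as a careful person would: the job done as asked, in the order asked, and still so for the second after the job is handed in, with the robot touching nothing.
It also fails if it takes over 72 s, if anything falls off the work surface, if the arm or the gripper's body presses on something with over 40 N, if the wrist force passes 120 N, or if a joint passes its speed limit or range.

## Working session

There is one attempt and no reset: what is moved stays moved. The work goes in short steps, Python scripts to look and compute and a tool call to move; the robot and the scene stay as the last step left them, time stands still between calls to the robot, and variables do not carry over. Pictures are saved under pics/ and viewed, at most 10 in all, crops included, and the job is handed in when it is done.

Besides the shell and the picture viewer there is one more tool, called after "Emit:" in YAML: its name, and indented under it one key for each argument. drive_tool: Moves the arm, as the interface text tells. Shifts and turns lie within -1 to 1; 1 stands for 150 mm of shift or 180 degrees of turn. Its arguments: {"type":"object","properties":{"moves":{"type":"array","items":{"type":"array","items":{"type":"array","items":{"type":"number","minimum":-1,"maximum":1}}}},"force":{"type":"number"}},"required":["moves"]}

```bash
ls; mkdir -p pics; python3 - <<'E'
from plant import robot
import cv2,numpy as np
for n in ("side","top"):
    im=robot.snapshot(n); cv2.imwrite(f"pics/{n}0.png",im[:,:,::-1])
    c=robot.get_calibration(n); print(n,c)
    for o in ("chute","chute_grip","cover","ridge","deck","tray_in","cup"):
        try:
            r=robot.trace(n,o)
            print(o,[(round(d['p'],2),np.round(d['at']),int(d['mask'].sum())) for d in r[:2]])
        except Exception as e: print(o,e)
print(robot.get_calibration("wrist")); print(robot.state())
E
```

```text
pics
side {'vertical_fov': 42.8116501968978, 'cx': 310.83961742693964, 'cy': 197.70975910068293, 'k1': -0.00744867977854233, 'R': array([[ 0.9044538 , -0.42624837, -0.01660246],
       [-0.30816086, -0.62598194, -0.71636827],
       [ 0.29495797,  0.65303823, -0.69752481]]), 't': array([-0.51526153,  0.27374124,  1.36784436])}
chute [(0.66, array([284., 178.]), 544)]
chute_grip [(0.74, array([267., 152.]), 617)]
cover [(0.71, array([267., 154.]), 562), (0.64, array([350., 167.]), 489)]
ridge [(0.59, array([269., 155.]), 574)]
deck [(0.75, array([279., 167.]), 3089), (0.22, array([311., 291.]), 4057)]
tray_in [(0.75, array([310., 291.]), 4026), (0.71, array([277., 170.]), 2913)]
cup [(0.62, array([304., 261.]), 452)]
top {'vertical_fov': 54.85652601361392, 'cx': 324.3600678839161, 'cy': 193.1534661818697, 'k1': -0.0854048149636203, 'R': array([[ 0.02797397, -0.99946057,  0.01720552],
       [-0.9809445 , -0.03075818, -0.191838  ],
       [ 0.19226373, -0.01151119, -0.98127578]]), 't': array([-0.01426872,  0.59113165,  1.198962  ])}
chute [(0.71, array([289., 208.]), 529)]
chute_grip [
[... 751 characters left out ...]
_s': 0.8, 'joint_positions': array([1.10996957e+00, 2.40553901e-01, 5.02166343e-03, 1.33518423e+00,
       2.11783276e-05, 1.57083564e+00]), 'joint_vel': array([-1.26107326e-03,  9.20572126e-04,  1.41776600e-05, -6.11939388e-04,
       -8.22820908e-04, -6.66387400e-04]), 'tau': array([-3.60250160e-04, -3.72150600e+01,  2.52678502e+01,  8.09889498e-04,
       -1.90125240e-05,  7.77278615e-06]), 'tool_pos': array([0.22234595, 0.44785966, 0.2423378 ]), 'eef_rot': array([-7.17536493e-01, -3.05855044e+00, -1.29730129e-04]), 'wrist_force': array([ 0.20865863,  0.05489186, -0.2530209 ]), 'moment': array([-0.02579645,  0.0264788 , -0.02073972]), 'finger_force': 0.0, 'finger_gap': 1.0041331439797854}
```

```bash
python3 - <<'E'
import cv2
a=cv2.imread("pics/side0.png");b=cv2.imread("pics/top0.png")
cv2.imwrite("pics/a.png",cv2.resize(a[80:380,160:460],(800,600)[:1]+(800,),interpolation=cv2.INTER_CUBIC)[:600] if 0 else cv2.resize(a[90:345,160:500],(800,600),interpolation=cv2.INTER_CUBIC))
cv2.imwrite("pics/b.png",cv2.resize(b[90:315,140:440],(800,600),interpolation=cv2.INTER_CUBIC))
E
```

```text
(no output)
```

View pics/a.png

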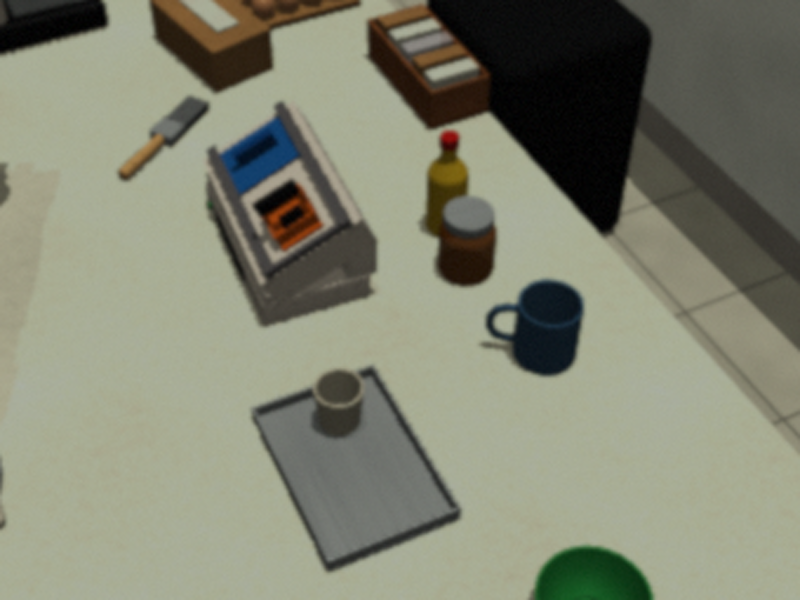

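View pics/b.png

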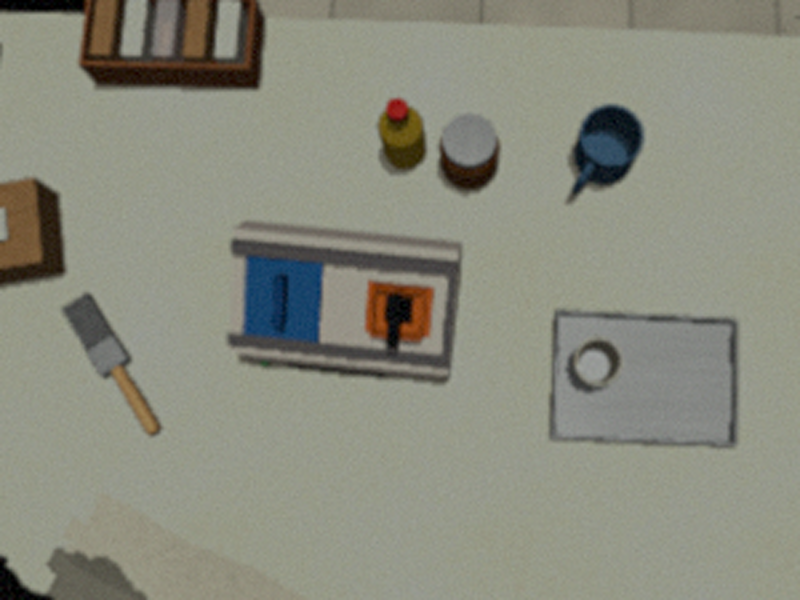

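The top view shows the blue cover at crop px (245..322, 258..342), the orange chute at (368..433, 283..342) and the tray at (551..738, 312..444), with the cup in its left (+y) half. Next I'll fit the deck and tray poses from these corners.

```bash
cat > h.py <<'E'
from plant import robot
import numpy as np,cv2
from scipy.optimize import least_squares
from scipy.spatial.transform import Rotation as Ro
def proj(cal,X,st=None):
    X=np.atleast_2d(X)
    if 'R' in cal: P=X@cal['R'].T+cal['t']
    else:
        T=np.eye(4);T[:3,:3]=Ro.from_rotvec(st['eef_rot']).as_matrix();T[:3,3]=st['tool_pos']
        M=np.linalg.inv(T@cal['hand_eye']);P=X@M[:3,:3].T+M[:3,3]
    s=P[:,:2]/P[:,2:];f=200/np.tan(np.radians(cal['vertical_fov']/2))
    return s*(1+cal['k1']*(s**2).sum(1,keepdims=True))*f+[cal['cx'],cal['cy']]
def deckR(yaw): return Ro.from_euler('zy',[yaw,-25],degrees=False).as_matrix() if 0 else (Ro.from_rotvec([0,0,yaw])*Ro.from_rotvec([0,-np.radians(25),0])).as_matrix()
def deckpt(p,X): return np.array(X)@deckR(p[2]).T+[p[0],p[1],.112]
def traypt(p,X): return np.array(X)@Ro.from_rotvec([0,0,p[2]]).as_matrix().T+[p[0],p[1],0]
def fit(pt,X,obs,x0):
    X=np.array(X)
    f=lambda p:np.concatenate([(proj(c,pt(p,X[i]),s)-o).ravel() for c,s,i,o in obs])
    r=least_squares(f,x0,loss='soft_l1');return r.x,f(r.x).reshape(-1,2)
E
python3 - <<'E'
from h import *
T=robot.get_calibration('top');S=robot.get_calibration('side')
top=lambda a:np.array(a)/2.6667+[140,90]
side=lambda a:np.array(a)/2.3529+[160,90]
C=np.array([[50,115,7],[50,25,7],[-50,25,7],[-50,115,7],[0,70,31]])/1000
o=[(T,None,range(5),top([[245,258],[322,263],[320,342],[243,338],[281,303]]))]
p,e=fit(deckpt,C,o,[.45,.15,0]);print(p,e.round(1).tolist())
print('grip',proj(T,deckpt(p,[[0,-.075,.058]])),proj(S,deckpt(p,[[0,-.075,.058],[0,.07,.031]])))
Q=np.array([[80,115,22],[80,-115,22],[-80,-115,22],[-80,115,22]])/1000
t,e=fit(traypt,Q,[(T,None,range(4),top([[555,312],[738,320],[735,444],[551,439]]))],[.4,-.2,0]);print(t,e.round(1).tolist())
t,e=fit(traypt,Q,[(T,None,range(4),top([[555,312],[738,320],[735,444],[551,439]])),(S,None,range(4),side([[374,370],[459,515],[330,568],[254,411]]))],[.4,-.2,0]);print(t,e.round(1).tolist())
R=deckR(p[2]);print(R.round(3),deckpt(p,[[0,-.075,.049],[0,.07,.019]]))
st=robot.state();print(Ro.from_rotvec(st['eef_rot']).as_matrix().round(3))
E
```

```text
[ 0.54288069  0.17444683 -0.03707453] [[-0.1, -1.0], [0.3, -0.9], [0.2, 0.7], [0.4, 0.2], [-0.9, 0.9]]
grip [[291.34020065 210.34487691]] [[278.07632178 174.85329047]
 [265.69441106 151.43360957]]
[ 0.47384823 -0.19123858 -0.01539393] [[-0.1, -0.6], [-0.4, -0.5], [0.7, 1.1], [-0.1, 0.2]]
[ 0.47418049 -0.19503196 -0.0190987 ] [[1.2, -0.8], [0.8, -0.5], [1.7, 1.2], [0.9, -0.0], [-0.3, -1.6], [1.0, -1.2], [-1.3, -0.7], [-1.6, -0.4]]
[[ 0.906  0.037 -0.422]
 [-0.034  0.999  0.016]
 [ 0.423  0.     0.906]] [[0.51940667 0.10026594 0.15640908]
 [0.53745108 0.24469636 0.12921985]]
[[-0.896  0.445  0.   ]
 [ 0.445  0.896  0.   ]
 [ 0.     0.    -1.   ]]
```

```bash
cat >> h.py <<'E'
def delta(pos,R,st=None,quiet=0):
    st=st or robot.state();A=Ro.from_rotvec(st['eef_rot'])
    d=A.inv().apply(np.array(pos)-st['tool_pos']);w=(A.inv()*Ro.from_matrix(R)).as_rotvec()
    print('d/150',(d/.15).round(4),'turn/pi',(w/np.pi).round(4),'mm',(d*1000).round(1),'deg',np.degrees(w).round(2),'t',st['time_s'])
def toolR(D): return np.stack([-D[:,0],D[:,1],-D[:,2]],1)
E
python3 - <<'E'
from h import *
p=[.543,.1745,-.037]
delta(deckpt(p,[0,0,.16]),toolR(deckR(p[2])))
E
```

```text
d/150 [-2.3142 -0.867  -0.0979] turn/pi [-0.0294 -0.1368 -0.1328] mm [-347.1 -130.   -14.7] deg [ -5.29 -24.62 -23.9 ] t 0.8
```

Emit:
drive_tool:
  moves:
    - [[-1,-0.37,0,-0.0294,-0.1368,-0.1328,1],[-1,-0.37,0,-0.0294,-0.1368,-0.1328,1],[-1,-0.37,0,-0.0294,-0.1368,-0.1328,1],[-1,-0.37,0,-0.0294,-0.1368,-0.1328,1],[-1,-0.37,0,-0.0294,-0.1368,-0.1328,1]]

```text
time_s: 1.22
tool_pos: [0.3346, 0.3274, 0.2428]
eef_rot: [0.053, 2.699, -0.016]
wrist_force: [-0.6, -0.1, -0.1]
finger_gap: 0.998
finger_force: 0.0
```

```bash
python3 - <<'E'
from h import *
p=[.543,.1745,-.037]
delta(deckpt(p,[0,0,.16]),toolR(deckR(p[2])))
E
```

```text
d/150 [-0.9234 -0.9649  0.3348] turn/pi [-0.0011  0.0018 -0.0004] mm [-138.5 -144.7   50.2] deg [-0.2   0.33 -0.07] t 1.2167
```

Emit:
drive_tool:
  moves:
    - [[-0.92,-0.96,0.33,0,0,0,1],[-0.92,-0.96,0.33,0,0,0,1],[-0.92,-0.96,0.33,0,0,0,1],[-0.92,-0.96,0.33,0,0,0,1],[-0.92,-0.96,0.33,0,0,0,1],[-0.92,-0.96,0.33,0,0,0,1],[-0.92,-0.96,0.33,0,0,0,1]]

```text
time_s: 1.8
tool_pos: [0.4736, 0.1799, 0.2561]
eef_rot: [0.057, 2.704, -0.012]
wrist_force: [-1.1, 0.5, -0.3]
finger_gap: 1.003
finger_force: 0.0
```

```bash
python3 - <<'E'
from h import *
st=robot.state();np.save('st1.npy',np.r_[st['tool_pos'],st['eef_rot']])
im=robot.snapshot('wrist');cv2.imwrite('pics/w1.png',im[:,:,::-1])
p=[.543,.1745,-.037];delta(deckpt(p,[0,0,.16]),toolR(deckR(p[2])))
c=robot.get_calibration('wrist')
C=np.array([[50,115,7],[50,25,7],[-50,25,7],[-50,115,7],[0,70,31],[0,-75,58]])/1000
print(proj(c,deckpt(p,C),st).round(0).tolist())
E
```

```text
d/150 [-0.0217 -0.0273  0.    ] turn/pi [-0.0003 -0.0002 -0.0007] mm [-3.2 -4.1  0. ] deg [-0.05 -0.04 -0.12] t 1.85
[[438.0, 233.0], [342.0, 233.0], [344.0, 125.0], [452.0, 124.0], [400.0, 190.0], [213.0, 202.0]]
```

View pics/w1.png

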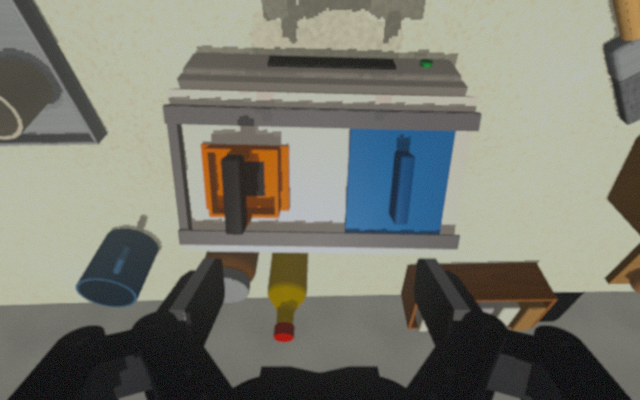

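The wrist image shows the chute centred near column 246 and the bar near 234. Both sit further +y than my model predicts, because I assumed where the cover parks. I'll refit using the rails and end bar.

```bash
python3 - <<'E'
import cv2
a=cv2.imread("pics/w1.png");cv2.imwrite("pics/w1c.png",cv2.resize(a[80:270,150:500],None,fx=2.2857,fy=2.2857,interpolation=cv2.INTER_CUBIC))
E
```

```text
(no output)
```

View pics/w1c.png

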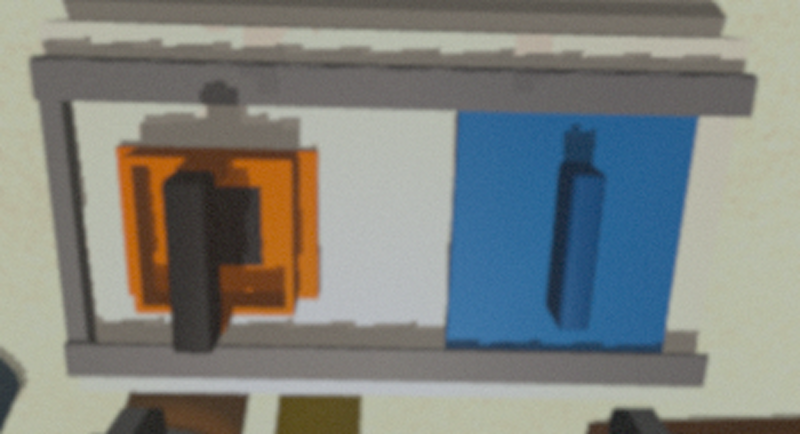

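```bash
python3 - <<'E'
from h import *
a=np.load('st1.npy');st=dict(tool_pos=a[:3],eef_rot=a[3:])
W=robot.get_calibration('wrist');T=robot.get_calibration('top');S=robot.get_calibration('side')
w=lambda x:np.array(x)/2.2857+[150,80]
def X(wd): h=wd/2;return np.array([[-58-h,-138,12],[-58-h,122,12],[-58+h,122,12],[58+h,-138,12],[58+h,122,12],[58-h,122,0]])/1000
ow=w([[32,58],[757,76],[753,115],[68,375],[703,385],[707,352]])
def f(q): return (proj(W,deckpt(q[:3],X(q[3]*1000)),st)-ow).ravel()
r=least_squares(f,[.54,.17,-.03,.012]);print(r.x,f(r.x).reshape(-1,2).round(1).tolist())
p=r.x[:3]
def back(px,z):
    g=lambda u:(proj(W,deckpt(p,[u[0],u[1],z]),st)[0]-px)
    return (least_squares(g,[0,0]).x*1000).round(1)
for n,px,z in [('coverL',(445,350),.007),('coverL2',(457,112),.007),('coverR',(665,350),.007),('coverR2',(697,115),.007),('ridgetop a',(568,327),.031),('ridge b',(600,180),.031),('ridge c',(562,165),.031),
 ('flange ll',(130,310),.004),('fl ul',(118,147),.004),('fl ur',(318,150),.004),('fl lr',(316,297),.004),('bar1',(165,175),.058),('bar2',(215,175),.058),('bar3',(213,350),.058),('bar4',(176,350),.058)]: print(n,back(w(px),z))
top=lambda a:np.array(a)/2.6667+[140,90]
print('top pred rails',((proj(T,deckpt(p,X(12)))-[140,90])*2.6667).round(0).tolist())
print('side pred rails',((proj(S,deckpt(p,X(12)))-[160,90])*2.353).round(0).tolist())
E
```

```text
[ 0.5443173   0.18878672 -0.06963865  0.01101567] [[-0.8, -0.4], [2.0, -0.0], [1.3, -3.5], [0.5, 2.6], [0.8, 3.1], [-4.3, 1.3]]
coverL [49.2 14.5]
coverL2 [-47.7  14.1]
coverR [ 47.2 105.1]
coverR2 [-48.6 103.2]
ridgetop a [27.5 57.4]
ridge b [-28.5  62.8]
ridge c [-33.5  49. ]
flange ll [  35.3 -113.8]
fl ul [ -31.  -112.9]
fl ur [-31.8 -37.6]
fl lr [ 28.1 -38.6]
bar1 [-32.7 -81.1]
bar2 [-33.1 -65.7]
bar3 [ 26.8 -69. ]
bar4 [ 27.  -81.4]
top pred rails [[444.0, 368.0], [224.0, 346.0], [224.0, 336.0], [454.0, 261.0], [227.0, 239.0], [230.0, 247.0]]
side pred rails [[262.0, 274.0], [204.0, 150.0], [211.0, 145.0], [350.0, 217.0], [281.0, 98.0], [278.0, 109.0]]
```

```bash
cat >> h.py <<'E'
P=[.5443,.1888,-.0696]; DR=deckR(P[2]); TR=toolR(DR)
def deckpose():
    st=robot.state();print('deck mm',((st['tool_pos']-[P[0],P[1],.112])@DR*1000).round(1),'F deck',(st['wrist_force']@DR).round(1),'gap',round(st['finger_gap'],3),st['finger_force'],st['time_s'])
E
python3 - <<'E'
from h import *
deckpose();delta(deckpt(P,[-.002,-.075,.085]),TR)
E
```

```text
deck mm [ -3.6 -12.6 160.2] F deck [-0.8 -0.2 -0.1] gap 1.0 0.0 1.85
d/150 [ 4.000e-04 -4.229e-01  4.957e-01] turn/pi [ 0.0041 -0.0002  0.0087] mm [  0.1 -63.4  74.4] deg [ 0.74 -0.04  1.57] t 1.85
```

Emit:
drive_tool:
  moves:
    - [[0,-0.423,0.4,0.004,0,0.0087,1],[0,-0.423,0.4,0.004,0,0.0087,1],[0,-0.423,0.4,0.004,0,0.0087,1],[0,-0.423,0.55,0.004,0,0.0087,1],[0,-0.423,0.65,0.004,0,0.0087,1],[0,-0.423,0.72,0.004,0,0.0087,1],[0,-0.423,0.78,0.004,0,0.0087,1],[0,-0.423,0.78,0.004,0,0.0087,1]]

```text
time_s: 2.52
tool_pos: [0.5185, 0.1182, 0.1478]
eef_rot: [0.087, 2.707, -0.02]
wrist_force: [0.3, -0.7, -0.3]
finger_gap: 1.007
finger_force: 0.0
```

```bash
python3 - <<'E'
from h import *
deckpose()
im=robot.snapshot('wrist');cv2.imwrite('pics/w2.png',im[:,:,::-1])
E
```

```text
deck mm [ -3.8 -72.2  41.3] F deck [ 0.2 -0.7 -0.4] gap 1.007 0.0 2.5167
```

View pics/w2.png

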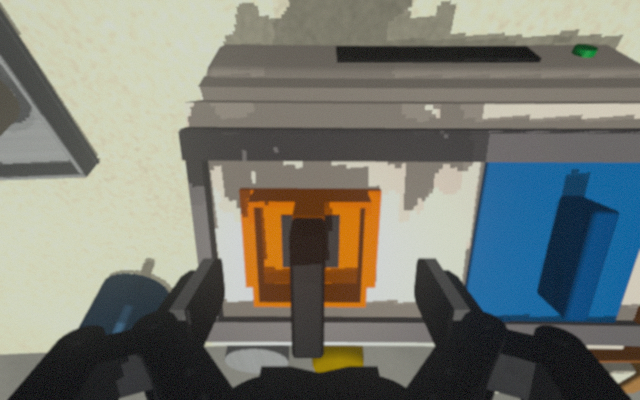

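Bar at column ~308, fingers' middle at ~320: it's between the fingers, about 2.5 mm to −y. I'll centre on it and close.

Emit:
drive_tool:
  moves:
    - [[-0.01,-0.018,0,0,0,0,0],[-0.01,-0.018,0,0,0,0,-0.3],[-0.01,-0.018,0,0,0,0,-1],[-0.01,-0.018,0,0,0,0,-1],[-0.01,-0.018,0,0,0,0,-1],[-0.01,-0.018,0,0,0,0,-1]]
  force: 50

```text
time_s: 3.07
tool_pos: [0.521, 0.1139, 0.1508]
eef_rot: [0.091, 2.703, -0.021]
wrist_force: [-0.8, -4.3, 3.7]
finger_gap: 0.156
finger_force: 53.0
```

```bash
python3 - <<'E'
from h import *
deckpose()
E
```

```text
deck mm [  0.  -76.4  42.8] F deck [ 1.2 -4.3  3.6] gap 0.156 53.038201332092285 3.0667
```

Emit:
drive_tool:
  moves:
    - [[0,0.01,0,0,0,0,-1],[0,0.02,0,0,0,0,-1],[0,0.02,0,0,0,0,-1]]

```text
time_s: 3.32
tool_pos: [0.5211, 0.1148, 0.1511]
eef_rot: [0.094, 2.703, -0.028]
wrist_force: [-4.0, -7.4, 7.5]
finger_gap: 0.155
finger_force: 52.4
```

```bash
python3 - <<'E'
from h import *
deckpose()
E
```

```text
deck mm [  0.2 -75.4  43.1] F deck [ 0.  -7.7  8.3] gap 0.155 52.426502108573914 3.3167
```

Emit:
drive_tool:
  moves:
    - [[0,0.015,0,0,0,0,-1],[0,0.03,0,0,0,0,-1],[0,0.03,0,0,0,0,-1]]

```text
time_s: 3.57
tool_pos: [0.5214, 0.1196, 0.1511]
eef_rot: [0.094, 2.703, -0.026]
wrist_force: [-3.0, -5.8, 4.5]
finger_gap: 0.155
finger_force: 52.1
```

```bash
python3 - <<'E'
from h import *
deckpose()
E
```

```text
deck mm [  0.2 -70.7  43. ] F deck [-0.5 -6.   5.1] gap 0.155 52.13917672634125 3.5667
```

Emit:
drive_tool:
  moves:
    - [[0,0.01,0,0,0,0,-1],[0,0.02,0,0,0,0,-1],[0,0.02,0,0,0,0,-1]]

```text
time_s: 3.82
tool_pos: [0.5217, 0.1231, 0.151]
eef_rot: [0.093, 2.703, -0.024]
wrist_force: [-2.1, -4.3, 5.4]
finger_gap: 0.152
finger_force: 52.1
```

```bash
python3 - <<'E'
from h import *
deckpose()
E
```

```text
deck mm [  0.2 -67.1  43. ] F deck [ 0.7 -4.4  5.6] gap 0.152 52.09800124168396 3.8167
```

Emit:
drive_tool:
  moves:
    - [[0,0.007,0,0,0,0,-1],[0,0.007,0,0,0,0,-1],[0,0.007,-0.03,0,0,0,-1],[0,0.007,-0.06,0,0,0,-1],[0,0.007,-0.1,0,0,0,-1],[0,0.007,-0.1,0,0,0,-1]]

```text
time_s: 4.32
tool_pos: [0.5153, 0.1252, 0.1647]
eef_rot: [0.092, 2.703, -0.023]
wrist_force: [-2.5, -3.2, 4.1]
finger_gap: 0.151
finger_force: 51.9
```

```bash
python3 - <<'E'
from h import *
deckpose()
E
```

```text
deck mm [  0.1 -65.5  58.1] F deck [-0.3 -3.4  4.7] gap 0.151 51.946991086006165 4.3167
```

Emit:
drive_tool:
  moves:
    - [[0,0,-0.1,0,0,0,-1],[0,0,-0.2,0,0,0,-1],[0,0,-0.35,0,0,0,-1],[0,0,-0.5,0,0,0,-1],[0,0,-0.6,0,0,0,-1],[0,0,-0.6,0,0,0,-1]]

```text
time_s: 4.82
tool_pos: [0.4778, 0.13, 0.2486]
eef_rot: [0.089, 2.7, -0.015]
wrist_force: [0.4, 0.2, -1.7]
finger_gap: 0.155
finger_force: 51.2
```

```bash
python3 - <<'E'
from h import *
deckpose()
# tray from top+side refit incl. wrist w1 not needed; slot for chute in -y half
t=np.array([.474,-.193,-.017])
g=traypt(t,[0,-.05,.004]);print('target',g)
Rz=Ro.from_rotvec([0,0,-.0696]).as_matrix()
V=np.stack([-Rz[:,0],Rz[:,1],-Rz[:,2]],1)
delta(g+[0,0,.24],V)
im=robot.snapshot('wrist');cv2.imwrite('pics/w3.png',im[:,:,::-1])
E
```

```text
deck mm [  1.3 -63.3 150.2] F deck [-0.4  0.3 -1.7] gap 0.155 51.20069146156311 4.8167
target [ 0.47315004 -0.24299278  0.004     ]
d/150 [-0.1092 -2.4833  0.0756] turn/pi [0.0015 0.1402 0.0012] mm [ -16.4 -372.5   11.3] deg [ 0.26 25.23  0.21] t 4.8167
```

View pics/w3.png

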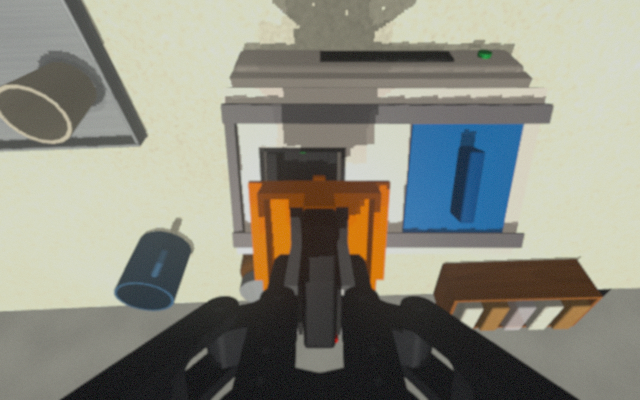

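Emit:
drive_tool:
  moves:
    - [[0,-0.25,-0.05,0,0.03,0,-1],[0,-0.5,-0.05,0,0.07,0,-1],[0,-0.75,-0.05,0,0.1,0,-1],[0,-1,-0.05,0,0.14,0,-1],[0,-1,-0.05,0,0.14,0,-1]]

```text
time_s: 5.28
tool_pos: [0.4661, -0.027, 0.2475]
eef_rot: [-0.118, -3.123, 0.003]
wrist_force: [1.8, 1.2, -3.5]
finger_gap: 0.157
finger_force: 51.0
```

```bash
python3 - <<'E'
from h import *
g=np.array([.473,-.243,.004]);Rz=Ro.from_rotvec([0,0,-.0696]).as_matrix()
V=np.stack([-Rz[:,0],Rz[:,1],-Rz[:,2]],1);delta(g+[0,0,.24],V)
E
```

```text
d/150 [-0.1554 -1.4323  0.025 ] turn/pi [-0.0008 -0.0052 -0.0019] mm [ -23.3 -214.8    3.7] deg [-0.15 -0.93 -0.35] t 5.2833
```

Emit:
drive_tool:
  moves:
    - [[-0.03,-0.25,0,0,-0.005,0,-1],[-0.07,-0.5,0,0,-0.005,0,-1],[-0.11,-0.75,0,0,-0.005,0,-1],[-0.15,-1,0,0,-0.005,0,-1],[-0.15,-1,0,0,-0.005,0,-1]]

```text
time_s: 5.7
tool_pos: [0.477, -0.1779, 0.2498]
eef_rot: [0.116, 3.128, -0.005]
wrist_force: [0.8, -0.1, -2.2]
finger_gap: 0.155
finger_force: 51.0
```

Emit:
drive_tool:
  moves:
    - [[0,-0.15,0,0,0,0,-1],[0,-0.3,0,0,0,0,-1],[0,-0.4,0,0,0,0,-1],[0,-0.4,0,0,0,0,-1],[0,-0.4,0,0,0,0,-1]]

```text
time_s: 6.12
tool_pos: [0.4723, -0.2319, 0.2503]
eef_rot: [0.107, 3.13, 0.002]
wrist_force: [-0.4, -0.1, -2.6]
finger_gap: 0.157
finger_force: 51.0
```

```bash
python3 - <<'E'
from h import *
g=np.array([.473,-.243,.004]);Rz=Ro.from_rotvec([0,0,-.0696]).as_matrix()
V=np.stack([-Rz[:,0],Rz[:,1],-Rz[:,2]],1);delta(g+[0,0,.24],V)
st=robot.state();ims=[]
for n in ('wrist','side'): ims.append(robot.snapshot(n)[:,:,::-1])
a=cv2.resize(ims[1][150:350,200:480],(560,400),interpolation=cv2.INTER_CUBIC)
cv2.imwrite('pics/m4.png',np.hstack([cv2.resize(ims[0],(240,150)).copy(),]) if 0 else np.vstack([a[:300],cv2.resize(ims[0],(560,350))[:300]]))
W=robot.get_calibration('wrist');t=[.474,-.193,-.017]
print(proj(W,traypt(t,np.array([[80,115,22],[80,-115,22],[-80,-115,22],[-80,115,22]])/1000),st).round(0)*[560/640,350/400]+[0,300])
E
```

```text
d/150 [-0.0091 -0.0736  0.0421] turn/pi [0.0006 0.0032 0.0003] mm [ -1.4 -11.    6.3] deg [0.1  0.58 0.06] t 6.1167
[[396.375 492.5  ]
 [224.875 500.375]
 [210.    376.125]
 [407.75  364.75 ]]
```

View pics/m4.png

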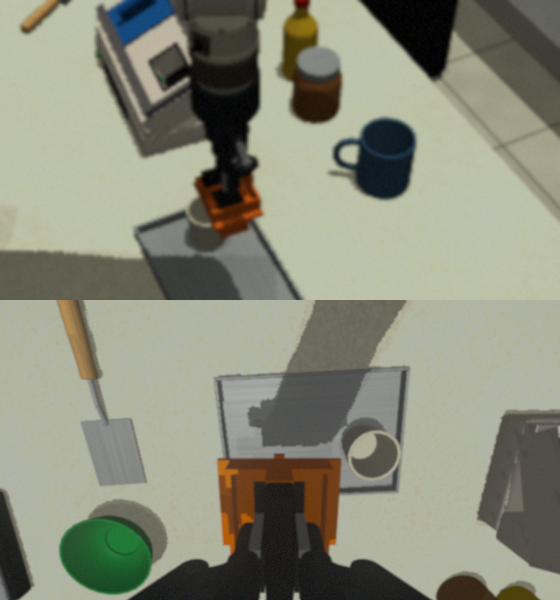

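Emit:
drive_tool:
  moves:
    - [[-0.01,-0.07,0.15,0,0.0032,0,-1],[-0.01,-0.07,0.35,0,0.0032,0,-1],[-0.01,-0.07,0.55,0,0.0032,0,-1],[-0.01,-0.07,0.75,0,0.0032,0,-1],[-0.01,-0.07,0.9,0,0.0032,0,-1],[-0.01,-0.07,1,0,0.0032,0,-1],[-0.01,-0.07,1,0,0.0032,0,-1],[-0.01,-0.07,1,0,0.0032,0,-1]]

```text
time_s: 6.88
tool_pos: [0.4748, -0.2412, 0.1016]
eef_rot: [0.103, 3.14, 0.002]
wrist_force: [-0.1, 1.2, -1.0]
finger_gap: 0.151
finger_force: 51.0
```

Emit:
drive_tool:
  moves:
    - [[0,0,0.015,0,0,0,-1],[0,0,0.03,0,0,0,-1],[0,0,0.03,0,0,0,-1]]

```text
time_s: 7.13
tool_pos: [0.476, -0.2427, 0.0988]
eef_rot: [0.105, 3.136, -0.001]
wrist_force: [-0.4, -0.2, -2.7]
finger_gap: 0.153
finger_force: 51.0
```

Emit:
drive_tool:
  moves:
    - [[0,0,0.02,0,0,0,-1],[0,0,0.04,0,0,0,-1],[0,0,0.05,0,0,0,-1],[0,0,0.05,0,0,0,-1]]

```text
time_s: 7.47
tool_pos: [0.4748, -0.2425, 0.0899]
eef_rot: [0.105, 3.138, 0.0]
wrist_force: [-0.4, 0.9, -3.4]
finger_gap: 0.156
finger_force: 51.1
```

Emit:
drive_tool:
  moves:
    - [[0,0,0.01,0,0,0,-1],[0,0,0.015,0,0,0,-1],[0,0,0.015,0,0,0,-1]]

```text
time_s: 7.72
tool_pos: [0.4751, -0.2425, 0.0878]
eef_rot: [0.105, 3.138, 0.0]
wrist_force: [0.3, -0.2, -2.1]
finger_gap: 0.157
finger_force: 51.1
```

Emit:
drive_tool:
  moves:
    - [[0,0,0.007,0,0,0,-1],[0,0,0.014,0,0,0,-1],[0,0,0.014,0,0,0,-1]]

```text
time_s: 7.97
tool_pos: [0.4755, -0.2428, 0.0865]
eef_rot: [0.105, 3.137, -0.001]
wrist_force: [-0.3, -0.2, 2.3]
finger_gap: 0.152
finger_force: 51.5
```

Emit:
drive_tool:
  moves:
    - [[0,0,0.007,0,0,0,-1],[0,0,0.014,0,0,0,-1],[0,0,0.014,0,0,0,-1]]

```text
time_s: 8.22
tool_pos: [0.4757, -0.2429, 0.0865]
eef_rot: [0.105, 3.135, -0.002]
wrist_force: [-5.4, 1.3, 14.5]
finger_gap: 0.15
finger_force: 53.5
```

Emit:
drive_tool:
  moves:
    - [[0,0,-0.012,0,0,0,-1],[0,0,-0.012,0,0,0,-0.5],[0,0,-0.012,0,0,0,0],[0,0,-0.012,0,0,0,0],[0,0,-0.012,0,0,0,0]]

```text
time_s: 8.63
tool_pos: [0.4752, -0.2425, 0.0853]
eef_rot: [0.105, 3.138, 0.0]
wrist_force: [0.5, 0.8, 0.3]
finger_gap: 0.502
finger_force: 0.0
```

Emit:
drive_tool:
  moves:
    - [[0,0,-0.1,0,0,0,0],[0,0,-0.25,0,0,0,0],[0,0,-0.5,0,0,0,0],[0,0,-0.75,0,0,0,0],[0,0,-1,0,0,0,0],[0,0,-1,0,0,0,-1]]

```text
time_s: 9.13
tool_pos: [0.4786, -0.2444, 0.2438]
eef_rot: [0.105, 3.125, -0.01]
wrist_force: [1.0, -1.8, 1.1]
finger_gap: 0.373
finger_force: 0.0
```

```bash
python3 - <<'E'
from h import *
ims=[robot.snapshot(n)[:,:,::-1] for n in ('wrist','side')]
a=cv2.resize(ims[1][180:330,230:440],(560,400),interpolation=cv2.INTER_CUBIC)
cv2.imwrite('pics/m5.png',np.vstack([a[:300],cv2.resize(ims[0],(560,350))[:300]]))
deckpose();delta(deckpt(P,[0,.095,.12]),TR)
E
```

```text
deck mm [  18.5 -435.6  129.8] F deck [-0.2 -0.6  0.2] gap 0.198 0.0 9.2333
d/150 [0.0754 3.538  0.1043] turn/pi [-0.0004 -0.1369  0.001 ] mm [ 11.3 530.7  15.6] deg [ -0.07 -24.64   0.17] t 9.2333
```

View pics/m5.png

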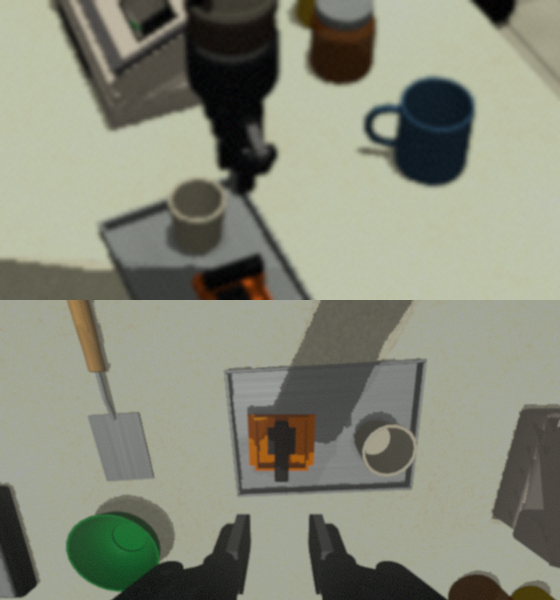

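Chute stands upright in the tray's −y half (crop px 282,443), clear of the cup (388,449). I'll go to the ridge with the fingers shut.

Emit:
drive_tool:
  moves:
    - [[0,0.25,0,0,-0.035,0,-1],[0,0.5,0,0,-0.07,0,-1],[0,0.75,0,0,-0.105,0,-1],[0,1,0,0,-0.137,0,-1],[0,1,0,0,-0.137,0,-1]]

```text
time_s: 9.65
tool_pos: [0.4741, -0.0857, 0.2254]
eef_rot: [0.084, 2.723, -0.01]
wrist_force: [-2.5, 1.2, -2.7]
finger_gap: 0.001
finger_force: 0.0
```

```bash
python3 - <<'E'
from h import *
deckpose();delta(deckpt(P,[0,.095,.12]),TR)
E
```

```text
deck mm [   1.8 -278.7  124.3] F deck [-3.5  1.1 -1.4] gap 0.001 0.0 9.65
d/150 [-0.0041  2.4912  0.0508] turn/pi [ 0.0028 -0.0059  0.002 ] mm [ -0.6 373.7   7.6] deg [ 0.5  -1.07  0.36] t 9.65
```

Emit:
drive_tool:
  moves:
    - [[0,1,0,0.003,-0.006,0.002,-1],[0,1,0,0.003,-0.006,0.002,-1],[0,1,0,0.003,-0.006,0.002,-1],[0,1,0,0.003,-0.006,0.002,-1]]

```text
time_s: 9.98
tool_pos: [0.4934, 0.0593, 0.2335]
eef_rot: [0.099, 2.692, -0.031]
wrist_force: [0.1, 0.0, 0.6]
finger_gap: -0.0
finger_force: 0.0
```

Emit:
drive_tool:
  moves:
    - [[0,1,0,0,0,0,-1],[0,1,0,0,0,0,-1],[0,1,0,0,0,0,-1],[0,1,0,0,0,0,-1]]

```text
time_s: 10.32
tool_pos: [0.5053, 0.2097, 0.2324]
eef_rot: [0.097, 2.692, -0.032]
wrist_force: [0.3, -0.1, 0.2]
finger_gap: 0.0
finger_force: 0.0
```

Emit:
drive_tool:
  moves:
    - [[0,0.5,0,0,0,0,-1],[0,0.5,0,0,0,0,-1],[0,0.5,0,0,0,0,-1],[0,0.5,0,0,0,0,-1]]

```text
time_s: 10.65
tool_pos: [0.511, 0.2823, 0.2314]
eef_rot: [0.096, 2.693, -0.035]
wrist_force: [0.5, -1.3, 0.7]
finger_gap: 0.0
finger_force: 0.0
```

```bash
python3 - <<'E'
from h import *
deckpose();st=robot.state()
im=robot.snapshot('wrist')[:,:,::-1]
cv2.imwrite('pics/w6.png',im)
delta(deckpt(P,[0,.097,.026]),TR)
W=robot.get_calibration('wrist')
h=np.array([[x,y,31] for x in(-30,30) for y in (53.5,65.5)])/1000
print(proj(W,deckpt(P,h),st).round(0).tolist())
E
```

```text
deck mm [ 14.4  91.  125. ] F deck [ 0.8 -1.3  0.4] gap 0.0 0.0 10.65
d/150 [0.105  0.0569 0.6595] turn/pi [-0.0035  0.0037 -0.0003] mm [15.7  8.5 98.9] deg [-0.62  0.66 -0.06] t 10.7
[[264.0, 139.0], [281.0, 139.0], [268.0, 221.0], [284.0, 221.0]]
```

View pics/w6.png

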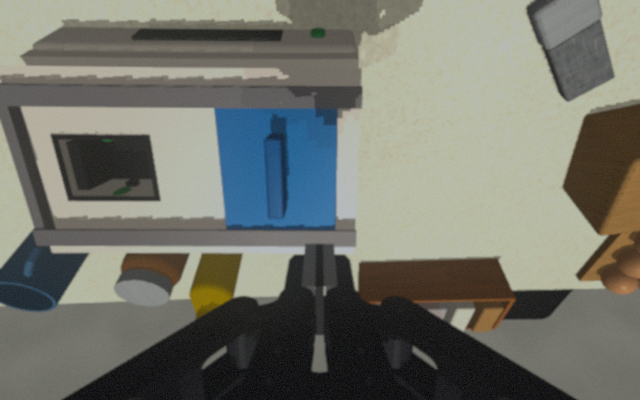

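Emit:
drive_tool:
  moves:
    - [[0.1,0.057,0.15,-0.0035,0.0037,0,-1],[0.1,0.057,0.3,-0.0035,0.0037,0,-1],[0.1,0.057,0.45,-0.0035,0.0037,0,-1],[0.1,0.057,0.55,-0.0035,0.0037,0,-1],[0.1,0.057,0.62,-0.0035,0.0037,0,-1],[0.1,0.057,0.65,-0.0035,0.0037,0,-1],[0.1,0.057,0.65,-0.0035,0.0037,0,-1]]

```text
time_s: 11.28
tool_pos: [0.5414, 0.2852, 0.1386]
eef_rot: [0.1, 2.702, -0.019]
wrist_force: [0.1, -0.2, 0.6]
finger_gap: 0.003
finger_force: 0.0
```

```bash
python3 - <<'E'
from h import *
deckpose();delta(deckpt(P,[0,.085,.026]),TR)
E
```

```text
deck mm [ 2.5 95.9 28.2] F deck [ 0.4 -0.2  0.5] gap 0.003 0.0 11.2833
d/150 [ 0.0166 -0.073   0.0147] turn/pi [ 0.0001  0.0005 -0.0015] mm [  2.5 -10.9   2.2] deg [ 0.02  0.08 -0.27] t 11.2833
```

Emit:
drive_tool:
  moves:
    - [[0.015,-0.03,0.01,0,0,0,-1],[0.015,-0.06,0.01,0,0,0,-1],[0.015,-0.09,0.01,0,0,0,-1],[0.015,-0.12,0.01,0,0,0,-1],[0.015,-0.15,0.01,0,0,0,-1],[0.015,-0.18,0.01,0,0,0,-1],[0.015,-0.21,0.01,0,0,0,-1],[0.015,-0.24,0.01,0,0,0,-1]]

```text
time_s: 11.95
tool_pos: [0.5381, 0.2513, 0.1383]
eef_rot: [0.098, 2.699, -0.014]
wrist_force: [-0.2, 2.4, 2.1]
finger_gap: 0.004
finger_force: 1.2
```

```bash
python3 - <<'E'
from h import *
deckpose()
E
```

```text
deck mm [ 1.5 61.9 28.3] F deck [0.6 2.3 2. ] gap 0.004 1.1912143910012674 11.95
```

Emit:
drive_tool:
  moves:
    - [[0,-0.07,0,0,0,0,-1],[0,-0.15,0,0,0,0,-1],[0,-0.23,0,0,0,0,-1],[0,-0.31,0,0,0,0,-1],[0,-0.39,0,0,0,0,-1],[0,-0.47,0,0,0,0,-1],[0,-0.55,0,0,0,0,-1],[0,-0.6,0,0,0,0,-1]]

```text
time_s: 12.62
tool_pos: [0.5311, 0.1593, 0.1371]
eef_rot: [0.1, 2.7, -0.017]
wrist_force: [1.2, 2.7, 2.1]
finger_gap: 0.002
finger_force: 1.3
```

```bash
python3 - <<'E'
from h import *
deckpose()
E
```

```text
deck mm [  0.6 -30.3  27.5] F deck [1.8 2.7 1.4] gap 0.002 1.2531563267111778 12.6167
```

Emit:
drive_tool:
  moves:
    - [[0,-0.02,0,0,0,0,-1],[0,-0.04,0,0,0,0,-1],[0,-0.06,0,0,0,0,-1],[0,-0.08,0,0,0,0,-1],[0,-0.1,0,0,0,0,-1],[0,-0.12,0,0,0,0,-1],[0,-0.14,0,0,0,0,-1],[0,-0.16,0,0,0,0,-1]]

```text
time_s: 13.28
tool_pos: [0.5294, 0.1373, 0.1369]
eef_rot: [0.098, 2.7, -0.016]
wrist_force: [-0.1, 2.5, 2.3]
finger_gap: 0.003
finger_force: 1.1
```

```bash
python3 - <<'E'
from h import *
deckpose()
E
```

```text
deck mm [  0.3 -52.5  27.4] F deck [0.8 2.5 2.2] gap 0.003 1.1281441524624825 13.2833
```

Emit:
drive_tool:
  moves:
    - [[0,-0.013,0,0,0,0,-1],[0,-0.026,0,0,0,0,-1],[0,-0.04,0,0,0,0,-1],[0,-0.053,0,0,0,0,-1],[0,-0.053,0,0,0,0,-1]]

```text
time_s: 13.7
tool_pos: [0.5289, 0.129, 0.1369]
eef_rot: [0.099, 2.7, -0.017]
wrist_force: [0.6, 0.5, 0.6]
finger_gap: 0.001
finger_force: 0.6
```

```bash
python3 - <<'E'
from h import *
deckpose()
E
```

```text
deck mm [  0.3 -60.8  27.4] F deck [0.8 0.5 0.3] gap 0.001 0.5821790546178818 13.7
```

Emit:
drive_tool:
  moves:
    - [[0,-0.013,0,0,0,0,-1],[0,-0.026,0,0,0,0,-1],[0,-0.026,0,0,0,0,-1]]

```text
time_s: 13.95
tool_pos: [0.5287, 0.1269, 0.137]
eef_rot: [0.096, 2.701, -0.011]
wrist_force: [-0.5, 6.8, -0.9]
finger_gap: -0.003
finger_force: 3.2
```

Emit:
drive_tool:
  moves:
    - [[0,-0.013,0,0,0,0,-1],[0,-0.02,0,0,0,0,-1],[0,-0.02,0,0,0,0,-1]]

```text
time_s: 14.2
tool_pos: [0.5286, 0.1266, 0.1371]
eef_rot: [0.093, 2.701, -0.003]
wrist_force: [-0.1, 13.0, -1.8]
finger_gap: -0.002
finger_force: 6.5
```

```bash
python3 - <<'E'
from h import *
deckpose()
E
```

```text
deck mm [  0.3 -63.1  27.5] F deck [-1.6 13.  -1.2] gap -0.002 6.5283658387488686 14.2
```

Emit:
drive_tool:
  moves:
    - [[0,-0.01,0,0,0,0,-1],[0,-0.022,0,0,0,0,-1],[0,-0.022,0,0,0,0,-1]]

```text
time_s: 14.45
tool_pos: [0.5286, 0.1263, 0.1373]
eef_rot: [0.088, 2.701, 0.006]
wrist_force: [1.2, 21.3, -3.5]
finger_gap: -0.003
finger_force: 10.3
```

```bash
python3 - <<'E'
from h import *
deckpose()
E
```

```text
deck mm [  0.4 -63.4  27.7] F deck [-1.7 21.4 -3.1] gap -0.003 10.340662164380774 14.45
```

Emit:
drive_tool:
  moves:
    - [[0,0.04,0,0,0,0,-1],[0,0.12,0,0,0,0,-1],[0,0.16,0,0,0,0,-1],[0,0.16,-0.2,0,0,0,-1],[0,0.16,-0.45,0,0,0,-1],[0,0.16,-0.7,0,0,0,-1],[0,0.16,-0.9,0,0,0,-1],[0,0.16,-0.9,0,0,0,-1]]

```text
time_s: 15.12
tool_pos: [0.474, 0.1475, 0.266]
eef_rot: [0.099, 2.69, -0.011]
wrist_force: [0.7, 0.2, 0.0]
finger_gap: -0.001
finger_force: 0.0
```

```bash
python3 - <<'E'
from h import *
deckpose();st=robot.state();W=robot.get_calibration('wrist')
im=robot.snapshot('wrist')[:,:,::-1]
s=robot.snapshot('side')[:,:,::-1]
cv2.imwrite('pics/f.png',np.vstack([cv2.resize(im,(560,350))[:260],cv2.resize(s[110:330,170:480],(560,398))[:340]]))
for z,y in((.007,-.0405),(.007,-.1305)): print(proj(W,deckpt(P,[[-.05,y,z],[.05,y,z]]),st)*.875)
E
```

```text
deck mm [  4.1 -46.1 168. ] F deck [ 0.7  0.3 -0.3] gap -0.001 0.0 15.1167
[[282.60896306  99.92953724]
 [282.60376759 193.65586624]]
[[190.25929137 100.20222542]
 [199.98207115 194.19822139]]
```

View pics/f.png

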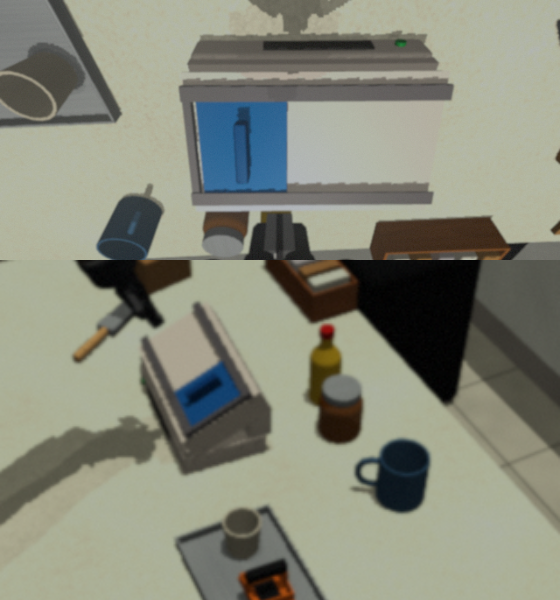

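The cover's right edge is at x≈287, against ~283 predicted for fully home. I need to check whether it's over the click or stopped about 5 mm short, so I'll measure the travel relative to the rails.

```bash
python3 - <<'E'
from h import *
W=robot.get_calibration('wrist')
st=robot.state();im=robot.snapshot('wrist');cv2.imwrite('pics/w7.png',im[:,:,::-1])
a=np.load('st1.npy');st1=dict(tool_pos=a[:3],eef_rot=a[3:]);im1=cv2.imread('pics/w1.png')[:,:,::-1]
def back(px,z,s): return least_squares(lambda u:(proj(W,deckpt(P,[u[0],u[1],z]),s)[0]-px),[0,0]).x*1000
for I,s in((im1,st1),(im,st)):
    b=cv2.cvtColor(np.ascontiguousarray(I),cv2.COLOR_RGB2HSV);m=(b[...,0]>98)&(b[...,0]<118)&(b[...,1]>150)
    m[:100]=0;m[235:]=0;m[:,:200]&=(m[:,:200]&(np.arange(400)[:,None]<225))
    for v in (135,150,165,180,195,205):
        c=np.where(m[v])[0];print(v,c.min(),c.max()+1,'y',back((c.min()-.5,v),.007,s).round(1),back((c.max()+.5,v),.007,s).round(1))
    # dark/bright transitions along a row for end-bar and rail end
    g=cv2.cvtColor(np.ascontiguousarray(I),cv2.COLOR_RGB2GRAY)
    e0=proj(W,deckpt(P,[[0,-.138,.010],[0,-.128,.010],[-.058,.122,.012],[.058,.122,.012],[-.058,-.138,.012],[.058,-.138,.012]]),s).round(1);print(e0.tolist())
    for i in (0,2,3):
        u,v=e0[i];v=int(round(v));u=int(u);print(i,v,u-12,g[v,u-12:u+30].tolist())
E
```

```text
135 351 454 y [-42.7  14.8] [-44.6 102.6]
150 350 451 y [-29.8  14.7] [-31.7 102.1]
165 350 449 y [-16.5  15.4] [-18.4 102.4]
180 349 447 y [-2.8 15.3] [ -4.7 102.6]
195 348 444 y [11.3 15.2] [  9.4 102. ]
205 348 443 y [20.9 15.7] [ 19.  102.5]
[[173.5, 180.2], [185.1, 180.5], [482.0, 120.1], [459.3, 246.3], [164.1, 112.1], [179.7, 241.3]]
0 180 161 [184, 179, 183, 182, 179, 182, 182, 180, 181, 181, 179, 172, 150, 122, 105, 106, 108, 107, 107, 105, 105, 96, 79, 63, 61, 84, 132, 169, 182, 183, 183, 184, 183, 183, 185, 186, 182, 184, 183, 184, 184, 176]
2 120 470 [97, 99, 100, 97, 98, 97, 98, 100, 101, 110, 140, 168, 179, 186, 187, 186, 185, 182, 184, 181, 182, 182, 179, 179, 181, 182, 183, 182, 183, 183, 181, 185, 185, 184, 182, 182, 182, 183, 183, 183, 182, 185]
3 246 447 [102, 102, 100, 105, 103, 104, 102, 105, 101, 99, 125, 159, 176, 187, 185, 183, 186, 187, 183, 185, 183, 182, 185, 181, 187, 185, 185, 185, 186, 182, 184, 185, 182, 185, 182, 187, 185, 182, 183, 186, 186, 182]
135 227 328 y [ -37.3 -124.8] [-37.1 -38. ]
150 229 328 y [ -24.3 -124.3] [-24. -38.]
165 230 328 y [ -10.
[... 181 characters left out ...]
177.7], [523.0, 109.1], [498.4, 236.9], [206.4, 110.7], [220.5, 237.9]]
0 178 202 [177, 176, 178, 176, 179, 174, 180, 181, 180, 177, 177, 173, 155, 132, 113, 104, 107, 111, 107, 110, 101, 92, 72, 67, 98, 142, 165, 151, 116, 97, 95, 92, 96, 93, 95, 91, 93, 91, 93, 88, 92, 87]
2 109 511 [92, 95, 93, 94, 95, 90, 94, 95, 93, 105, 138, 165, 176, 175, 176, 174, 177, 178, 177, 178, 179, 181, 177, 179, 177, 178, 179, 181, 181, 181, 180, 181, 182, 181, 180, 180, 177, 179, 179, 181, 180, 180]
3 237 486 [96, 101, 98, 99, 95, 97, 97, 93, 95, 101, 122, 149, 172, 178, 181, 182, 180, 180, 176, 180, 179, 180, 180, 182, 179, 181, 180, 180, 179, 179, 180, 179, 180, 180, 177, 178, 179, 179, 180, 178, 179, 179]
```

Emit:
drive_tool:
  moves:
    - [[0.3,0.3,-0.3,0,0,0,-1],[0.6,0.6,-0.5,0,0,0,-1],[0.8,0.9,-0.5,0,0,0,-1],[0.8,1,-0.5,0,0,0,-1],[0.8,1,-0.5,0,0,0,-1],[0.8,1,-0.5,0,0,0,-1]]

```text
time_s: 15.77
tool_pos: [0.3398, 0.3117, 0.2743]
eef_rot: [0.085, 2.704, -0.015]
wrist_force: [0.6, 0.5, 0.1]
finger_gap: 0.003
finger_force: 0.0
```

```bash
cat > meas.py <<'E'
from h import *
box=np.array([[x,y,7] for x,y in((-50,45),(50,45),(50,-45),(-50,-45))])/1000
for n,roi in (('top',(185,265,215,320)),('side',(130,225,235,330))):
    c=robot.get_calibration(n);I1=robot.snapshot(n)
    cv2.imwrite(f'pics/{n}9.png',I1[:,:,::-1])
    for I,y0 in((cv2.imread(f'pics/{n}0.png')[:,:,::-1],.059),(I1,-.082)):
        b=cv2.cvtColor(np.ascontiguousarray(I),cv2.COLOR_RGB2HSV);m=((b[...,0]>98)&(b[...,0]<118)&(b[...,1]>130))
        z=np.zeros_like(m);z[roi[0]-15:roi[1],roi[2]:roi[3]]=1
        if n=='side': z=np.zeros_like(m);z[120:230,230:320]=1
        m&=z;k,l,s,ce=cv2.connectedComponentsWithStats(cv2.morphologyEx(m.astype(np.uint8),cv2.MORPH_CLOSE,np.ones((5,5))))
        i=1+s[1:,4].argmax();cx=ce[i];
        g=lambda u:proj(c,deckpt(P,[u[0],u[1],.0075]))[0]-cx
        u=least_squares(g,[0,y0]).x*1000;print(n,cx.round(2),s[i],'deck xy',u.round(1))
E
python3 meas.py; python3 -c "
from h import *;deckpose()"
```

```text
top [245.61 201.48] [232 186  29  32 799] deck xy [ 0.4 57.2]
top [290.71 206.1 ] [277 191  29  32 805] deck xy [  0.1 -82.9]
side [269.79 155.75] [254 140  33  32 547] deck xy [-0.8 55.8]
side [284.35 183.64] [267 166  36  35 657] deck xy [ -0.7 -84.2]
deck mm [-121.7  104.2  235.9] F deck [ 0.7 -0.5 -0.6] gap 0.004 0.0 15.8667
```

Both fixed cameras give about 140 mm of travel, but the mask width also reads 3% low. I'll check the edges at sub-pixel level against the 90 mm cover width and the end bar.

```bash
python3 - <<'E'
from h import *
W=robot.get_calibration('wrist')
# rotate pose of w7: measured earlier
a=np.load('st1.npy');st1=dict(tool_pos=a[:3],eef_rot=a[3:])
st7=dict(tool_pos=np.array([.474,.1475,.266]),eef_rot=np.array([.099,2.69,-.011]))
def back(px,z,s): return least_squares(lambda u:(proj(W,deckpt(P,[u[0],u[1],z]),s)[0]-px),[0,0]).x*1000
def cross(r,lo,hi):
    r=r.astype(float);L=r[lo:lo+3].mean();H=r[hi-3:hi].mean();t=(L+H)/2
    for u in range(lo,hi-1):
        if (r[u]-t)*(r[u+1]-t)<=0 and r[u]!=r[u+1]: return u+(t-r[u])/(r[u+1]-r[u])
for f,s,sp in(('w1',st1,((335,362),(436,462))),('w7',st7,((0,0),(318,338)))):
    I=cv2.imread(f'pics/{f}.png');R=cv2.blur(I[...,2],(1,5))
    for v in (150,165,180,195):
        o=[]
        for lo,hi in sp:
            if hi: u=cross(R[v],lo,hi);o+= [round(u,1),back((u,v),.007,s)[1].round(1)]
        print(f,v,o)
        if f=='w7': print(R[v][205:245].tolist())
    print(proj(W,deckpt(P,np.array([[0,-138,10],[0,-128,10],[0,-128,0],[0,-128,7],[0,-125,7]])/1000),s).round(1).tolist())
E
```

```text
w1 150 [np.float64(348.6), np.float64(13.9), np.float64(451.9), np.float64(103.3)]
w1 165 [np.float64(347.7), np.float64(13.9), np.float64(449.6), np.float64(103.3)]
w1 180 [np.float64(347.0), np.float64(14.0), np.float64(447.2), np.float64(103.3)]
w1 195 [np.float64(345.7), np.float64(13.6), np.float64(444.9), np.float64(103.3)]
[[173.5, 180.2], [185.1, 180.5], [189.2, 177.4], [186.4, 179.5], [189.8, 179.6]]
w7 150 [np.float64(329.1), np.float64(-35.0)]
[178, 177, 178, 178, 179, 171, 152, 127, 109, 106, 106, 107, 107, 107, 104, 94, 77, 62, 73, 104, 129, 130, 101, 67, 49, 48, 48, 50, 48, 45, 46, 47, 47, 45, 48, 45, 45, 46, 44, 45]
w7 165 [np.float64(329.0), np.float64(-35.1)]
[179, 180, 178, 178, 178, 178, 178, 170, 146, 121, 110, 107, 108, 108, 109, 107, 103, 88, 69, 64, 89, 123, 136, 120, 79, 54, 49, 52, 46, 49, 48, 48, 49, 48, 48, 47, 48, 47, 47, 46]
w7 180 [np.float64(329.1), np.float64(-34.9)]
[178, 180, 178, 179, 179, 178, 178, 179, 175, 163, 138, 116, 110, 110, 110, 111, 110, 107, 99, 78, 67, 93, 140, 160, 141, 99, 64, 51, 51, 52, 50, 53, 48, 50, 48, 51, 49, 47, 48, 50]
w7 195 [np.float64(329.2), np.float64(-34.7)]
[179, 178, 179, 178, 178, 179, 179, 179, 178, 179, 172, 154, 131, 116, 112, 111, 110, 112, 112, 107, 90, 70, 69, 104, 142, 154, 127, 82, 57, 52, 51, 49, 53, 53, 51, 53, 53, 52, 51, 53]
[[214.0, 172.1], [225.3, 172.0], [228.1, 169.1], [226.1, 171.1], [229.5, 171.1]]
```

The travel and the roughly 4–5 mm gap to the end bar both suggest the cover is sitting at the click, not home. I'll go back and push again, lower on the ridge, watching the force and displacement.

```bash
python3 - <<'E'
from h import *
delta(deckpt(P,[0,-.045,.12]),TR)
E
```

```text
d/150 [-0.8085 -0.9967  0.7733] turn/pi [0.0002 0.0004 0.0006] mm [-121.3 -149.5  116. ] deg [0.03 0.08 0.11] t 15.8667
```

Emit:
drive_tool:
  moves:
    - [[-0.3,-0.4,0.1,0,0,0,-1],[-0.6,-0.7,0.3,0,0,0,-1],[-0.81,-0.99,0.6,0,0,0,-1],[-0.81,-0.99,0.77,0,0,0,-1],[-0.81,-0.99,0.77,0,0,0,-1],[-0.81,-0.99,0.77,0,0,0,-1],[-0.81,-0.99,0.77,0,0,0,-1]]

```text
time_s: 16.45
tool_pos: [0.4917, 0.1407, 0.2193]
eef_rot: [0.111, 2.705, -0.025]
wrist_force: [0.5, -0.2, 0.2]
finger_gap: 0.002
finger_force: 0.0
```

```bash
python3 - <<'E'
from h import *
deckpose();delta(deckpt(P,[0,-.045,.025]),TR)
E
```

```text
deck mm [  0.9 -51.7 118. ] F deck [ 0.6 -0.2 -0. ] gap 0.002 0.0 16.45
d/150 [0.0053 0.0478 0.6195] turn/pi [-0.0017 -0.0005 -0.0035] mm [ 0.8  7.2 92.9] deg [-0.31 -0.09 -0.63] t 16.45
```

Emit:
drive_tool:
  moves:
    - [[0.005,0.048,0.15,-0.0017,0,-0.0035,-1],[0.005,0.048,0.3,-0.0017,0,-0.0035,-1],[0.005,0.048,0.45,-0.0017,0,-0.0035,-1],[0.005,0.048,0.55,-0.0017,0,-0.0035,-1],[0.005,0.048,0.6,-0.0017,0,-0.0035,-1],[0.005,0.048,0.63,-0.0017,0,-0.0035,-1],[0.005,0.048,0.63,-0.0017,0,-0.0035,-1]]

```text
time_s: 17.03
tool_pos: [0.5309, 0.1509, 0.1365]
eef_rot: [0.083, 2.702, -0.014]
wrist_force: [0.2, 0.1, 0.4]
finger_gap: 0.001
finger_force: 0.0
```

Emit:
drive_tool:
  moves:
    - [[0,-0.03,0,0,0,0,-1],[0,-0.06,0,0,0,0,-1],[0,-0.09,0,0,0,0,-1],[0,-0.11,0,0,0,0,-1],[0,-0.11,0,0,0,0,-1]]

```text
time_s: 17.45
tool_pos: [0.5303, 0.1347, 0.138]
eef_rot: [0.083, 2.7, -0.012]
wrist_force: [-0.3, -0.5, -0.3]
finger_gap: 0.003
finger_force: 0.0
```

```bash
python3 - <<'E'
from h import *
deckpose()
E
```

```text
deck mm [  1.7 -55.   27.9] F deck [-0.4 -0.5 -0.2] gap 0.003 0.0 17.45
```

Emit:
drive_tool:
  moves:
    - [[0,-0.02,0.015,0,0,0,-1],[0,-0.04,0.02,0,0,0,-1],[0,-0.04,0.02,0,0,0,-1]]

```text
time_s: 17.7
tool_pos: [0.531, 0.1288, 0.1343]
eef_rot: [0.082, 2.701, -0.013]
wrist_force: [0.4, 0.0, -1.2]
finger_gap: -0.005
finger_force: 0.0
```

Emit:
drive_tool:
  moves:
    - [[0,-0.01,0,0,0,0,-1],[0,-0.02,0,0,0,0,-1],[0,-0.02,0,0,0,0,-1]]

```text
time_s: 17.95
tool_pos: [0.5311, 0.127, 0.1346]
eef_rot: [0.081, 2.701, -0.01]
wrist_force: [-0.4, 2.8, -1.3]
finger_gap: -0.001
finger_force: 1.5
```

Emit:
drive_tool:
  moves:
    - [[0,-0.01,0,0,0,0,-1],[0,-0.02,0,0,0,0,-1],[0,-0.02,0,0,0,0,-1]]

```text
time_s: 18.2
tool_pos: [0.531, 0.1267, 0.1347]
eef_rot: [0.077, 2.701, -0.002]
wrist_force: [1.1, 9.8, -2.8]
finger_gap: 0.0
finger_force: 5.2
```

```bash
python3 - <<'E'
from h import *
deckpose()
E
```

```text
deck mm [  1.5 -62.8  24.4] F deck [-0.8  9.9 -2.7] gap 0.0 5.185129791498184 18.2
```

Emit:
drive_tool:
  moves:
    - [[0,-0.01,0,0,0,0,-1],[0,-0.02,0,0,0,0,-1],[0,-0.03,0,0,0,0,-1],[0,-0.03,0,0,0,0,-1]]

```text
time_s: 18.53
tool_pos: [0.5309, 0.1264, 0.1349]
eef_rot: [0.071, 2.702, 0.011]
wrist_force: [1.7, 20.7, -5.5]
finger_gap: -0.008
finger_force: 10.4
```

Emit:
drive_tool:
  moves:
    - [[0,-0.01,0,0,0,0,-1],[0,-0.015,0,0,0,0,-1],[0,-0.015,0,0,0,0,-1]]

```text
time_s: 18.78
tool_pos: [0.5309, 0.1262, 0.1349]
eef_rot: [0.068, 2.702, 0.016]
wrist_force: [2.0, 26.7, -6.4]
finger_gap: -0.002
finger_force: 13.0
```

```bash
python3 - <<'E'
from h import *
deckpose()
E
```

```text
deck mm [  1.5 -63.4  24.6] F deck [-2.6 26.8 -5.9] gap -0.002 12.958515621721745 18.7833
```

Hard stop at the same spot under 27 N, well above the ~10 N click. With the force drop seen just before that stop, this means the cover is clicked home. I'll back off and hand in.

Emit:
drive_tool:
  moves:
    - [[0,0.06,0,0,0,0,-1],[0,0.14,0,0,0,0,-1],[0,0.2,0,0,0,0,-1],[0,0.2,-0.2,0,0,0,-1],[0,0.2,-0.45,0,0,0,-1],[0,0.2,-0.7,0,0,0,-1],[0,0.2,-0.9,0,0,0,-1],[0,0.2,-0.9,0,0,0,-1]]

```text
time_s: 19.45
tool_pos: [0.4765, 0.1505, 0.2641]
eef_rot: [0.082, 2.69, -0.007]
wrist_force: [0.6, 1.2, -0.1]
finger_gap: 0.002
finger_force: 0.0
```

Emit:
drive_tool:
  moves:
    - [[0.3,0.3,-0.3,0,0,0,-1],[0.6,0.6,-0.5,0,0,0,-1],[0.8,0.9,-0.5,0,0,0,-1],[0.8,1,-0.5,0,0,0,-1],[0.8,1,-0.5,0,0,0,-1],[0.8,1,-0.5,0,0,0,-1],[0.8,1,-0.5,0,0,0,-1]]

```text
time_s: 20.03
tool_pos: [0.3423, 0.3096, 0.2738]
eef_rot: [0.074, 2.701, -0.012]
wrist_force: [0.6, -0.1, 0.1]
finger_gap: -0.001
finger_force: 0.0
```

```bash
python3 meas.py; python3 -c "
from h import *
for n in ('top','side'):
  for o in ('chute','cup'):
    r=robot.trace(n,o);print(n,o,[(round(d['p'],2),d['at']) for d in r[:1]])
t=[.474,-.193,-.017]
for n in ('top','side'): print(n,proj(robot.get_calibration(n),[[.475,-.2425,.055]]))
deckpose()"
```

```text
top [245.61 201.48] [232 186  29  32 799] deck xy [ 0.4 57.2]
top [290.7  206.03] [277 191  29  32 811] deck xy [  0.3 -82.9]
side [269.79 155.75] [254 140  33  32 547] deck xy [-0.8 55.8]
side [284.36 183.63] [267 166  36  35 657] deck xy [ -0.7 -84.1]
top chute [(0.71, [399.9, 232.5])]
top cup [(0.8, [365.9, 224.5])]
side chute [(0.78, [320.0, 292.3])]
side cup [(0.96, [302.9, 258.3])]
top [[399.41952369 230.96925943]]
side [[317.37711379 290.97722173]]
deck mm [-119.5  102.9  234.7] F deck [-0.2 -0.1 -0.3] gap 0.006 0.0 20.3333
```

```bash
python3 -c "
from plant import robot
print(robot.finish_job())"
```

```text
the job is handed in; nothing more can be done
None
```

The job is handed in, about 20 s in: the chute stands upright in the tray's free half and the cover is pushed to a hard stop that held at 27 N, but the cameras measured only about 140 mm of its 145 mm travel, so "fully home" rests on that stop and a force drop just before it.

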